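# Clear the ball carrier and present the ball to the inspection camera

## Robot

A 6-joint arm with a two-finger parallel gripper is mounted at the origin on a cart in front of the work surface, level with it; the furniture and walls round the work are solid. World frame = base frame: x ahead of the robot, y to its left, z up, the work surface at z = 0. Lengths are in m, angles in degrees, forces in N, time in s.
With the tool pointing down it reaches from about 0.4 to 0.825 m from the base axis. Payload 7 kg.
Tool frame: the origin (TCP) lies at the centre of the arm's flange, where the gripper is bolted on; the fingertips stand 178 mm ahead of it and the grasp point (between the pads) lies 159 mm ahead of it (r.tips_ahead is the z of the fingertips in the tool frame, in m); z points along the fingers, y is the line along which they close (so a half turn about z gives the same grasp; the last joint's range is limited). The gripper opens to 88 mm and grips with 3 to 60 N. Pads are 19 mm wide; open, the fingers measure 130 mm over their backs; the gripper's body (78 mm by 193 mm) begins 47 mm behind the grasp point.
Start: joints at [92.71, 20.546, 0.682, 0, -70.136, -16.507], TCP at [0.161, 0.655, 0.405] pointing down, gripper open.
Joint ranges: [-176.03, 176.03], [-82.01, 121.73], [-58.28, 71.71], [-173.87, 95.51], [-174.79, -0.11], [-173.66, 173.66]. Speed limits (degrees/s): [136.94, 136.94, 172.46, 180, 180, 180].

## Interface

Orientations are given as [roll, pitch, yaw] about the fixed x, y, z axes, in that order (R = Rz(yaw) Ry(pitch) Rx(roll)).
In Python, from plant import r gives the robot as it stands. The module is installed in compiled form; this text tells all that it offers.
- The arm moves only by the shell command python3 -m pendant 'ROWS' [FORCE]. ROWS is JSON, a list that holds one entry, the list of rows, each a list of 7 numbers: the shift along the tool's x, y, z in m, then the turn, a rotation vector about the tool's x, y, z in degrees, then the gripper command: -1 is shut, 1 is fully open, values between are in proportion. A call has 1 to 5 rows; each row is the pose to reach, as a shift and turn from the pose commanded when the call began, along the tool's axes at that moment; what a row does not reach only later rows make up. A row lasts 1/10 s, in which the tool goes at most 50 mm and 8.59 degrees, less where a joint would pass 70% of its speed; a pose out of reach is approached as far as the arm can. A call with a gripper value outside its range is refused whole. The fingers move at their own pace and stop on an object; FORCE is the grip in N (left out, the last holds). Time passes only in rows, so rows that repeat a pose let the fingers close. It gives the time, the measured TCP pose, the force, the opening and the grip force at its end, in the units of the state.
- r.get_state(): the state, without advancing time (a new reading comes with each control period).
- r.capture(name): name is "scene" or "side" or "wrist"; returns the picture (480x640x3 uint8, red, green, blue); there is no depth.
- r.camera_params(name): a dict with "fx", "fy", "cx", "cy" (pixels), "dist_coeffs" ([k1, k2, p1, p2, k3] as OpenCV has them; the pictures are not rectified), "R" (3x3) and "t" (3): a world point X has camera coordinates R X + t. Camera axes: x right, y down, z forward; pixel columns grow to the right and rows downward; lengths in m; the calibration is good to about 2 mm. A picture is of the moment at which its call begins: read the wrist's pose just before it. camera_params takes no time and is no camera call; for the wrist camera it gives the pose at the moment of the call.
- r.close_job(): hands the job in; it is judged then, once.
The state is a dict: "time_s": time; "joints": joint angles; "qd": joint speeds; "joint_torque": joint torques, N m; "tcp_pos": TCP position; "eef_rot": TCP orientation; "contact_force": force on the tool from outside, world axes, zero at the start; "moment": the same for the moment, N m; "gripper_width": finger opening in m; "gripper_force": force on a finger pad.
Only numpy, scipy, OpenCV 4.12 (cv2) and the standard library are available. Lean on these libraries where they do the work, as an engineer would, in place of code of your own. Each camera call takes 0.05 s, during which the arm holds its last target. There are 200 camera calls.

## Task

Two stray parts lie on the white ball carrier: put the dome cap into the open bin that already holds dome caps and the brass fitting into the bin that already holds brass fittings. Then pick the carrier up by its upright tab and carry it, without letting the loose steel ball jump or roll out of its shallow pocket, over to the upward-looking inspection camera, and finish still holding it there, level and still, with the middle of the pocket straight above the lens and about 8 cm over it. Leave the cup, the syringe and the torque driver where they are.

Things in the scene. Friction and masses are not known exactly. Their poses are not given: they have to be found in the camera images.
- carrier: loose white plastic plate 200 (x) x 100 (y) x 8 mm, about 0.3 kg, flat on the bench; origin: centre of underside, z up. Ball pocket at x = +62 mm (pocket end starts to the left, roughly +y world); upright grip tab at x = 0; stray parts on the 8 mm high top at x about -64 mm, y about +24 and -24 (either way round), inside a rim 4 mm high along the edge of that end.
- grip_tab (a point): the point to grip on the carrier's upright tab: the tab is 12 mm thick (along the carrier's x) and 44 mm wide (along its y), rises to 68 mm above the carrier's underside; this point is on its middle plane, 48 mm above the underside. Axes as the carrier.
- pocket (a point): middle of the carrier's round pocket (36 mm across, flat floor 5.5 mm above the carrier's underside, rim only 2.5 mm high), at the height of the resting ball's centre, 15.5 mm above the carrier's underside
- ball_center (a point): centre of the loose polished steel ball, 20 mm across, 33 g, free to roll within the pocket; the low rim lets it escape if the carrier tips far (roughly 35 degrees) or is jerked
- dome: the stray white dome cap with small black side buttons, 37 x 36 mm across, 34 mm tall, 22 g; stands upright on the carrier; origin at the centre of its underside, z up
- fitting: the stray brass push-in fitting with a small plastic collar, lying on its side: 35 mm long along its y, 18 mm wide along its x, 16 mm high, 20 g; origin at the centre of its underside
- dome_bin: fixed open grey bin 100 (x) x 120 (y) x 42 mm high, walls and floor 3 mm, with the dome caps: two more of its kind always stand in it along the far (+x) side, so that the near half is free. Origin: centre of the underside. Looks like the other bin, and they change places; the contents tell them apart.
- fitting_bin: fixed open grey bin of the same make, 100 x 120 x 42 mm, walls and floor 3 mm, with the brass fittings: two more of its kind always stand in it along the far (+x) side, so that the near half is free. Origin: centre of the underside.
- lens (a point): centre of the lens glass on top of the upward-looking inspection camera, a fixed square aluminium box 80 x 80 x 24 mm with a round ring on it; this point is 31 mm above the bench
- cup: bystander: loose grey metal cup, 60 mm across, 34 mm high; origin at the centre of its underside
- syringe: bystander: loose syringe lying flat, 116 mm long along its y, 30 x 19 mm; origin at the centre of its underside
- torque_driver: bystander: loose black torque screwdriver lying flat, 160 mm long along its y, 32 mm thick; origin at the centre of its underside
Not all that is in view belongs to the job. Leave any blue or orange look-alike of the dome alone.

How it is judged (in metres and radians):
On the way, in this order (a step that is already met when the one before it is completed fails the run):
1. the dome cap lies released in the dome caps' bin and the fitting released in the fittings' bin (x of dome in the frame of dome_bin between -0.05 and 0.05 m and y of dome in the frame of dome_bin between -0.06 and 0.06 m and z of dome in the frame of dome_bin between -0.005 and 0.045 m and contact force between the fingers and dome below 0.05 N and x of fitting in the frame of fitting_bin between -0.05 and 0.05 m and y of fitting in the frame of fitting_bin between -0.06 and 0.06 m and z of fitting in the frame of fitting_bin between -0.005 and 0.045 m and contact force between the fingers and fitting below 0.05 N), for 0.2 s.
2. the carrier is lifted clear of the bench in the gripper (height (world z) of carrier above 0.04 m and contact force between the fingers and carrier above 0.5 N), for 0.2 s.
At the end, for the whole second after the job is handed in: Dome cap and fitting lie released in their own bins; the gripper holds the carrier still (under 30 mm/s), level (within 7 degrees) and clear of the camera, ball in pocket, the pocket's middle within 25 mm of straight above the lens and 50 to 114 mm over it (all of step 1 and distance between ball_center and pocket below 0.022 m and horizontal distance between pocket and lens below 0.025 m and height (world z) of pocket between 0.081 and 0.145 m and angle between carrier's own z axis and vertical below 0.12 rad and linear speed of carrier below 0.03 m/s and contact force between the fingers and carrier above 0.5 N and contact force between carrier and camera below 0.05 N); the arm keeps its last pose, push and grip.
It fails at once if the ball leaves its pocket (distance between ball_center and pocket above 0.022 m).
It fails at once if the cup is disturbed (moved over 30 mm) (distance of cup from where it was at the start of the episode above 0.03 m).
It fails at once if the syringe is disturbed (moved over 30 mm) (distance of syringe from where it was at the start of the episode above 0.03 m).
It fails at once if the torque driver is disturbed (moved over 30 mm) (distance of torque_driver from where it was at the start of the episode above 0.03 m).
It also fails if it takes over 62 s, if anything falls off the work surface, if the arm or the gripper's body presses on something with over 40 N, if the wrist force passes 120 N, or if a joint passes its speed limit or range.

## Working session

There is one attempt and no reset: what is moved stays moved. The work goes in short steps, Python scripts to look and compute and a shell command to move; the robot and the scene stay as the last step left them, time stands still between calls to the robot, and variables do not carry over. Pictures are saved under pics/ and viewed, at most 12 in all, crops included, and the job is handed in when it is done.

```bash
mkdir -p pics
cat > h.py <<'E'
from plant import r
import numpy as np, cv2
from scipy.spatial.transform import Rotation as Ro
def snap(n,f):
    p=r.camera_params(n); im=r.capture(n); cv2.imwrite('pics/'+f,im[:,:,::-1]); return p,im
def ray(p,uv,z):
    K=np.array([[p['fx'],0,p['cx']],[0,p['fy'],p['cy']],[0,0,1]])
    n=cv2.undistortPoints(np.array([[uv]],float),K,np.array(p['dist_coeffs']))[0,0]
    R=np.array(p['R']);t=np.array(p['t']); c=-R.T@t; d=R.T@np.array([n[0],n[1],1]); return c+d*(z-c[2])/d[2]
E
python3 - <<'E'
from h import *
import json
for n in ('scene','wrist'):
    p,im=snap(n,n+'0.png'); print(n,-np.array(p['R']).T@np.array(p['t']))
s=r.get_state(); print(s['tcp_pos'],s['eef_rot'],s['time_s'],s['gripper_width'])
E
```

```text
scene [-0.01347384 -0.23504109  0.51797384]
wrist [0.23340997 0.63849139 0.3847306 ]
[0.16092842 0.65535441 0.40383333] [ 1.79915260e+02 -7.84071878e-03 -1.38019399e+01] 0.1 0.08753267724280525
```

View pics/scene0.png

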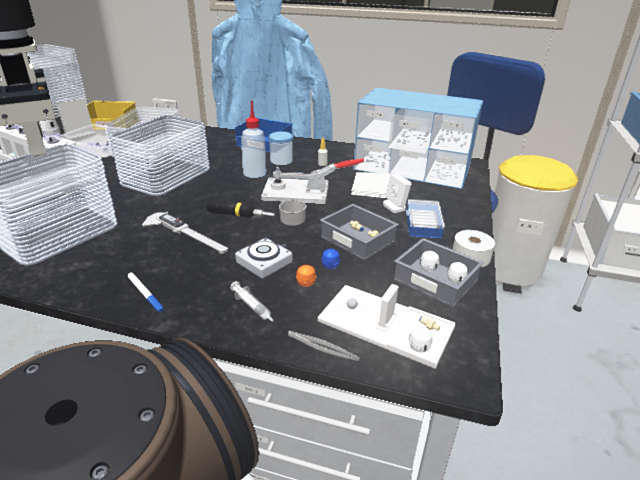

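View pics/wrist0.png

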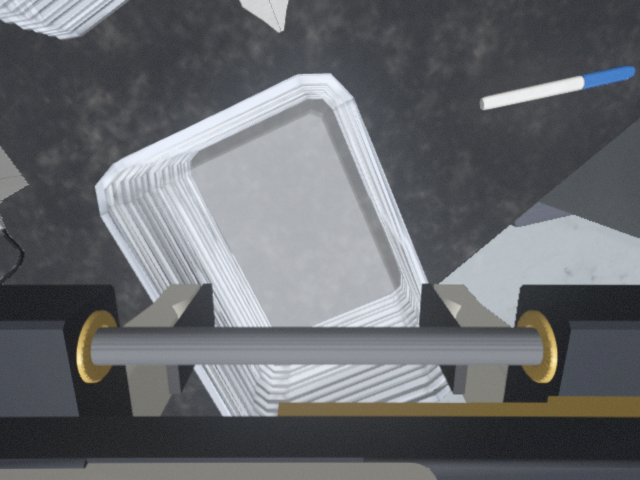

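The scene picture shows the carrier at about (385,325), with its ball at (352,303), tab (388,305), dome (420,340) and fitting (430,323). The fittings bin is at (358,230), dome bin (438,270), and camera (263,255). The wrist view only shows a wire basket. I'll enlarge the scene.

Run:
```python
from h import *
im=cv2.imread('pics/scene0.png')[190:390,225:490]
cv2.imwrite('pics/c1.png',cv2.resize(im,None,fx=3,fy=3,interpolation=cv2.INTER_CUBIC))
```

```text
(no output)
```

View pics/c1.png

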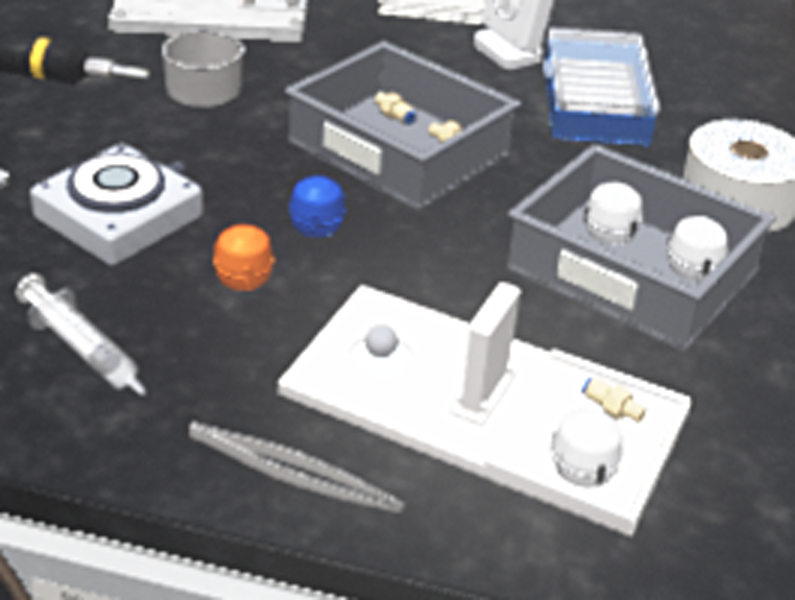

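The crop shows the ball at (381,340), tab top (494,303), dome (588,446), fitting (614,400) with its length running up-left to down-right, and the lens (117,178). I can read the corners of both bins.

Run:
```python
from h import *
p=r.camera_params('scene')
for n,u,v,z in [('lens',117,178,.031),('c_far+',363,287,.008),('c_near+',280,383,.008),('c_far-',690,400,.012),('c_near-',632,522,.012),('ball',381,340,.0155),('tabtop',494,303,.068),('fit',614,400,.016),('fitA',587,384,.016),('fitB',641,413,.016),('dome',588,446,.025),
 ('fb1',383,43,.042),('fb2',520,103,.042),('fb3',418,162,.042),('fb4',288,92,.042),('db1',597,148,.042),('db2',773,215,.042),('db3',690,293,.042),('db4',512,212,.042),('cup',204,48,.034),('syr',80,335,.01),('drv',0,58,.016),('orange',243,257,.017),('blue',317,206,.017)]:
    print(n,ray(p,(u/3+225,v/3+190),z).round(3))
```

```text
lens [0.427 0.363 0.031]
c_far+ [0.483 0.199 0.008]
c_near+ [0.388 0.171 0.008]
c_far- [0.538 0.009 0.012]
c_near- [ 0.442 -0.019  0.012]
ball [0.449 0.153 0.015]
tabtop [0.466 0.093 0.068]
fit [0.504 0.035 0.016]
fitA [0.504 0.052 0.016]
fitB [0.506 0.02  0.016]
dome [0.456 0.019 0.025]
fb1 [0.674 0.362 0.042]
fb2 [0.68  0.239 0.042]
fb3 [0.571 0.236 0.042]
fb4 [0.571 0.356 0.042]
db1 [0.671 0.169 0.042]
db2 [0.687 0.051 0.042]
db3 [0.582 0.043 0.042]
db4 [0.571 0.16  0.042]
cup [0.58  0.455 0.034]
syr [0.33  0.275 0.01 ]
drv [0.476 0.571 0.016]
orange [0.442 0.261 0.017]
blue [0.514 0.269 0.017]
```

```bash
for i in 1 2 3; do python3 -m pendant '[[[0.1,0.139,0,0,0,0,0],[0.1,0.139,0,0,0,0,0],[0.1,0.139,0,0,0,0,0],[0.1,0.139,0,0,0,0,0]]]' >/dev/null; done
python3 -m pendant '[[[0.1,0.139,0,0,0,-30,0.2],[0.1,0.139,0,0,0,-30,0.2],[0.1,0.139,0,0,0,-30,0.2],[0.1,0.139,0,0,0,-30,0.2],[0.1,0.139,0,0,0,-30,0.2]]]'
python3 - <<'E'
from h import *
p,im=snap('wrist','w1.png'); s=r.get_state(); print(s['tcp_pos'],s['eef_rot'],s['time_s'],s['gripper_width'],s['joints'])
E
```

```text
time_s: 1.8
tcp_pos: [0.4172, 0.0178, 0.4044]
eef_rot: [180.0, 0.0, 16.3]
contact_force: [-0.7, 0.4, -0.1]
gripper_width: 0.0526
gripper_force: 0.0
[0.41735965 0.01739313 0.40427192] [1.79967147e+02 6.92249887e-02 1.64219917e+01] 1.85 0.05259038088595813 [ 2.97277492e+01 -4.73666731e+00 -2.94996844e+01  1.76521987e-02
 -6.53119116e+01  7.66868790e+01]
```

View pics/w1.png

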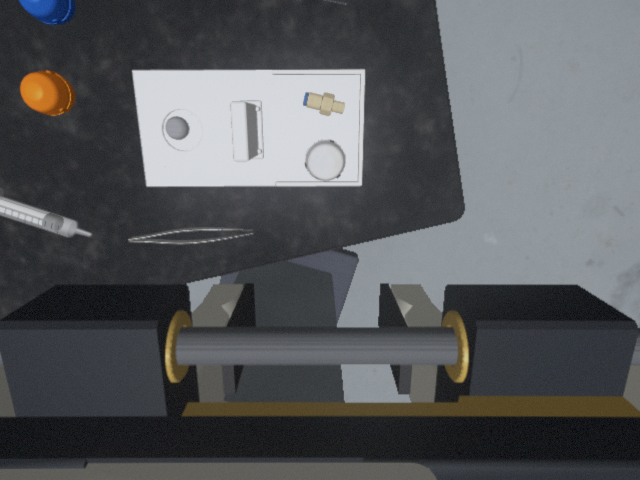

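The wrist view shows the carrier with corners (135,70), (365,69), (362,186) and (147,187). The dome is at (325,160), the fitting at (324,103), the tab top at (239,131), and the ball at (177,127).

Run:
```python
from h import *
p=r.camera_params('wrist');s=r.get_state()
R=Ro.from_euler('xyz',s['eef_rot'],degrees=True).as_matrix();t=np.array(s['tcp_pos'])
for n,u,v,z in [('c1',135,70,.008),('c2',365,69,.012),('c3',362,186,.012),('c4',147,187,.008),('ball',177,127,.0155),('pocket',182,130,.008),('tab',239,131,.068),('fit',324,103,.018),('fA',305,99,.016),('fB',345,107,.016),('dome',325,160,.035)]:
    X=ray(p,(u,v),z); g=X.copy(); print(n,X.round(4),'tool',(R.T@(X-t)).round(4))
```

```text
c1 [0.4842 0.201  0.008 ] tool [ 0.1165 -0.1574  0.396 ]
c2 [0.5405 0.0115 0.012 ] tool [0.117  0.0402 0.3922]
c3 [ 0.4446 -0.0173  0.012 ] tool [0.0168 0.0408 0.3923]
c4 [0.3867 0.174  0.008 ] tool [ 0.0153 -0.1591  0.3962]
ball [0.4486 0.1551 0.0155] tool [ 0.0694 -0.1235  0.3886]
pocket [0.4465 0.1527 0.008 ] tool [ 0.0667 -0.1218  0.3961]
tab [0.4647 0.0934 0.068 ] tool [ 0.0673 -0.0597  0.3362]
fit [0.5041 0.0372 0.018 ] tool [0.0893 0.0053 0.3862]
fA [0.5027 0.0538 0.016 ] tool [ 0.0926 -0.011   0.3882]
fB [0.5062 0.0188 0.016 ] tool [0.0861 0.0235 0.3882]
dome [0.4596 0.0233 0.035 ] tool [0.0426 0.0061 0.3692]
```

```bash
python3 -m pendant '[[[0.0425,0.005,0.1,0,0,0,0.28],[0.0425,0.005,0.14,0,0,0,0.28],[0.0425,0.005,0.14,0,0,0,0.28],[0.0425,0.005,0.14,0,0,0,0.28]]]'
python3 -m pendant '[[[0,0,0.03,0,0,0,0.28],[0,0,0.06,0,0,0,0.28],[0,0,0.072,0,0,0,0.28],[0,0,0.072,0,0,0,0.28]]]'
python3 -m pendant '[[[0,0,0,0,0,0,-0.6],[0,0,0,0,0,0,-0.6],[0,0,0,0,0,0,-0.6],[0,0,0,0,0,0,-0.6],[0,0,0,0,0,0,-0.6]]]' 12
```

```text
time_s: 2.25
tcp_pos: [0.4577, 0.0267, 0.259]
eef_rot: [179.9, 0.6, 16.1]
contact_force: [-0.4, 0.4, -0.8]
gripper_width: 0.0561
gripper_force: 0.0
time_s: 2.65
tcp_pos: [0.4587, 0.0274, 0.1926]
eef_rot: [180.0, 0.1, 16.2]
contact_force: [-0.4, 0.3, 0.1]
gripper_width: 0.0561
gripper_force: 0.0
time_s: 3.15
tcp_pos: [0.4594, 0.0274, 0.1937]
eef_rot: [-180.0, -0.1, 16.2]
contact_force: [-1.5, 0.7, 8.8]
gripper_width: 0.0331
gripper_force: 12.2
```

```bash
python3 -m pendant '[[[0,0,-0.005,0,0,0,-0.6],[0,0,-0.01,0,0,0,-0.6],[0,0,-0.02,0,0,0,-0.6],[0,0,-0.03,0,0,0,-0.6],[0,0,-0.03,0,0,0,-0.6]]]'
python3 - <<'E'
from h import *
p,im=snap('side','s1.png')
E
```

```text
time_s: 3.65
tcp_pos: [0.4596, 0.0275, 0.2244]
eef_rot: [-180.0, -0.2, 16.2]
contact_force: [0.7, -0.3, -0.2]
gripper_width: 0.0327
gripper_force: 12.0
```

View pics/s1.png

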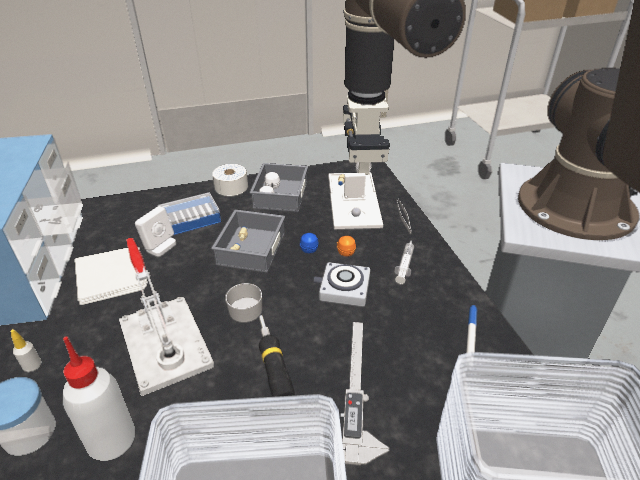

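The side view shows the arm over the carrier's far end, with the scene undisturbed. The grip reads steady at 32.7 mm, so I'm moving the dome to its bin.

```bash
python3 -m pendant '[[[0,0,-0.04,0,0,0,-0.6],[0,0,-0.07,0,0,0,-0.6],[0.05,-0.012,-0.07,0,0,0,-0.6],[0.09,-0.02,-0.07,0,0,0,-0.6],[0.12,-0.028,-0.07,0,0,0,-0.6]]]'
python3 -m pendant '[[[0.037,-0.006,0,0,0,11,-0.6],[0.037,-0.006,0,0,0,11,-0.6],[0.037,-0.006,0,0,0,11,-0.6]]]'
python3 - <<'E'
from h import *
p,im=snap('wrist','w2.png')
E
```

```text
time_s: 4.2
tcp_pos: [0.5684, 0.0885, 0.293]
eef_rot: [-180.0, -0.1, 16.2]
contact_force: [0.5, -0.2, -0.3]
gripper_width: 0.0327
gripper_force: 12.0
time_s: 4.5
tcp_pos: [0.6007, 0.1039, 0.2913]
eef_rot: [180.0, 0.1, 5.2]
contact_force: [0.3, 0.2, -0.9]
gripper_width: 0.0333
gripper_force: 12.0
```

View pics/w2.png

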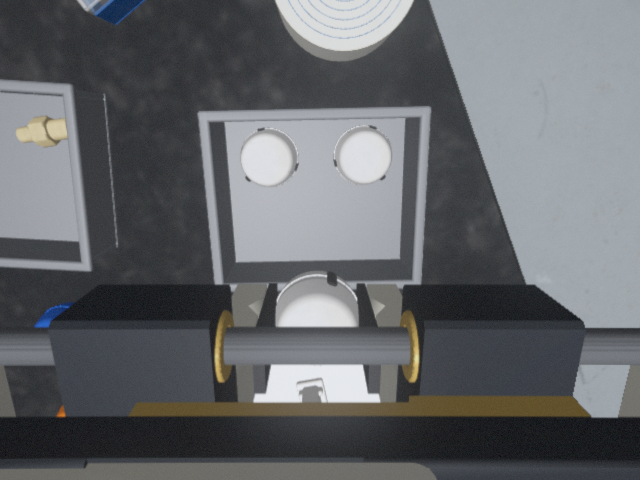

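The dome is held. The dome bin's rim corners are at (204,113), (428,111), (419,283) and (216,283), and the near half is free.

Run:
```python
from h import *
p=r.camera_params('wrist');s=r.get_state()
R=Ro.from_euler('xyz',s['eef_rot'],degrees=True).as_matrix();t=np.array(s['tcp_pos'])
for n,u,v,z in [('c1',204,113,.042),('c2',428,111,.042),('c3',419,283,.042),('c4',216,284,.042),('d1',269,158,.037),('d2',362,155,.037),('fbin-near-right',86,267,.042),('fbinfar-right',68,87,.042)]:
    X=ray(p,(u,v),z); print(n,X.round(4),'tool',(R.T@(X-t)).round(4))
```

```text
c1 [0.6722 0.1725 0.042 ] tool [ 0.0786 -0.0621  0.2495]
c2 [0.6842 0.0518 0.042 ] tool [0.0795 0.0592 0.2495]
c3 [0.5846 0.0404 0.042 ] tool [-0.0207  0.0614  0.2497]
c4 [0.5727 0.1638 0.042 ] tool [-0.0213 -0.0626  0.2496]
d1 [0.6509 0.1366 0.037 ] tool [ 0.0541 -0.0283  0.2545]
d2 [0.6574 0.0839 0.037 ] tool [0.0558 0.0248 0.2545]
fbin-near-right [0.5767 0.2419 0.042 ] tool [-0.0101 -0.14    0.2496]
fbinfar-right [0.6786 0.2444 0.042 ] tool [ 0.0916 -0.1332  0.2494]
```

```bash
python3 -m pendant '[[[0.008,0,0.03,0,0,0,-0.6],[0.008,0,0.06,0,0,0,-0.6],[0.008,0,0.085,0,0,0,-0.6],[0.008,0,0.096,0,0,0,-0.6],[0.008,0,0.096,0,0,0,-0.6]]]'
python3 -m pendant '[[[0,0,0,0,0,0,0.15],[0,0,0,0,0,0,0.15],[0,0,0,0,0,0,0.15],[0,0,-0.03,0,0,0,0.15],[0,0,-0.08,0,0,0,0.15]]]'
python3 -m pendant '[[[0,0,-0.03,0,0,0,0.15],[0,0,-0.03,0,0,0,0.15]]]'
python3 - <<'E'
from h import *
s=r.get_state()
R=Ro.from_euler('xyz',s['eef_rot'],degrees=True).as_matrix();t=np.array(s['tcp_pos'])
print(t,s['eef_rot'],'to fit',R.T@(np.array([.504,.0365,.032])-t),'fit axis yaw',np.degrees(np.arctan2(.0538-.0188,.5027-.5062)))
E
```

```text
time_s: 5.05
tcp_pos: [0.6074, 0.1039, 0.1954]
eef_rot: [179.9, 0.2, 5.2]
contact_force: [0.7, -0.1, -0.4]
gripper_width: 0.033
gripper_force: 12.0
time_s: 5.55
tcp_pos: [0.6072, 0.104, 0.2751]
eef_rot: [179.9, 0.3, 5.2]
contact_force: [1.3, 1.1, 0.6]
gripper_width: 0.0505
gripper_force: 0.0
time_s: 5.75
tcp_pos: [0.6098, 0.1049, 0.3132]
eef_rot: [-179.8, -0.6, 5.3]
contact_force: [-1.0, -0.5, 0.4]
gripper_width: 0.0503
gripper_force: 0.0
[0.60979174 0.10489705 0.31324243] [-179.84462706   -0.57516304    5.26272087] to fit [-0.11443693  0.0591646   0.27994838] fit axis yaw 95.71059313749956
```

```bash
python3 -m pendant '[[[-0.1144,0.059,0.03,0,0,40,-0.1],[-0.1144,0.059,0.03,0,0,40,-0.1],[-0.1144,0.059,0.03,0,0,40,-0.1],[-0.1144,0.059,0.03,0,0,40,-0.1],[-0.1144,0.059,0.03,0,0,40,-0.1]]]'
python3 -m pendant '[[[0,0,0,0,0,40,-0.1],[0,0,0,0,0,40,-0.1],[0,0,0,0,0,40,-0.1],[0,0,0,0,0,40,-0.1],[0,0,0,0,0,40,-0.1]]]'
python3 -m pendant '[[[0,0,0.03,0,0,9.5,-0.1],[0,0,0.03,0,0,9.5,-0.1],[0,0,0.03,0,0,9.5,-0.1]]]'
python3 - <<'E'
from h import *
s=r.get_state()
R=Ro.from_euler('xyz',s['eef_rot'],degrees=True).as_matrix();t=np.array(s['tcp_pos'])
print(s['joints'],'to fit',R.T@(np.array([.504,.0365,.032])-t))
p,im=snap('wrist','w3.png')
E
```

```text
time_s: 6.25
tcp_pos: [0.4987, 0.0346, 0.2772]
eef_rot: [-179.9, -0.0, -35.2]
contact_force: [-0.1, 1.0, 0.2]
gripper_width: 0.0398
gripper_force: 0.0
time_s: 6.75
tcp_pos: [0.4996, 0.0352, 0.277]
eef_rot: [-180.0, 0.0, -75.1]
contact_force: [0.3, 0.1, 0.4]
gripper_width: 0.0395
gripper_force: 0.0
time_s: 7.05
tcp_pos: [0.4996, 0.0352, 0.2469]
eef_rot: [179.9, -0.0, -84.1]
contact_force: [1.0, 0.1, 0.5]
gripper_width: 0.0395
gripper_force: 0.0
[ 2.65471590e+01  1.38131850e+01 -3.26727941e+01  1.58426077e-02
 -4.35852743e+01 -2.06495227e+01] to fit [-0.00101861 -0.00475893  0.21488589]
```

View pics/w3.png

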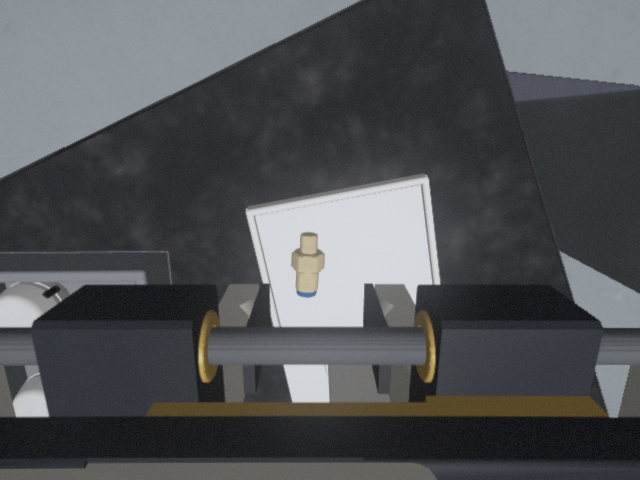

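The wrist view shows the fitting aligned between the fingers at (308,263), with its collar at (307,294). That matches the planned 5 mm shift, so I'm descending and gripping.

```bash
python3 -m pendant '[[[-0.001,-0.0045,0.03,0,0,0,-0.1],[-0.001,-0.0045,0.048,0,0,0,-0.1],[-0.001,-0.0045,0.0555,0,0,0,-0.1],[-0.001,-0.0045,0.0555,0,0,0,-0.1]]]'
python3 -m pendant '[[[0,0,0,0,0,0,-0.9],[0,0,0,0,0,0,-0.9],[0,0,0,0,0,0,-0.9],[0,0,0,0,0,0,-0.9],[0,0,0,0,0,0,-0.9]]]' 12
python3 -m pendant '[[[0,0,-0.01,0,0,0,-0.9],[0,0,-0.03,0,0,0,-0.9],[0,0,-0.07,0,0,0,-0.9],[0,0,-0.1,0,0,0,-0.9],[0,0,-0.1,0,0,0,-0.9]]]'
```

```text
time_s: 7.5
tcp_pos: [0.5043, 0.0368, 0.1913]
eef_rot: [180.0, -0.0, -84.2]
contact_force: [0.2, -0.3, -0.5]
gripper_width: 0.0396
gripper_force: 0.0
time_s: 8.0
tcp_pos: [0.5044, 0.0368, 0.1918]
eef_rot: [-179.9, 0.0, -84.3]
contact_force: [0.4, 1.1, 5.1]
gripper_width: 0.0166
gripper_force: 12.0
time_s: 8.5
tcp_pos: [0.5054, 0.0371, 0.296]
eef_rot: [-179.6, 0.1, -84.3]
contact_force: [1.7, 0.5, 0.3]
gripper_width: 0.0166
gripper_force: 12.0
```

```bash
python3 -m pendant '[[[-0.126,-0.062,0,0,0,0,-0.9],[-0.126,-0.062,0,0,0,0,-0.9],[-0.126,-0.062,0,0,0,0,-0.9]]]' >/dev/null
python3 -m pendant '[[[-0.126,-0.062,0,0,0,-40,-0.9],[-0.126,-0.062,0,0,0,-40,-0.9],[-0.126,-0.062,0,0,0,-40,-0.9],[-0.126,-0.062,0,0,0,-40,-0.9],[-0.126,-0.062,0,0,0,-40,-0.9]]]' >/dev/null
python3 -m pendant '[[[0,0,0,0,0,-40,-0.9],[0,0,0,0,0,-40,-0.9],[0,0,0,0,0,-40,-0.9],[0,0,0,0,0,-40,-0.9],[0,0,0,0,0,-40,-0.9]]]' >/dev/null
python3 -m pendant '[[[0,0,0,0,0,-5.7,-0.9],[0,0,0,0,0,-5.7,-0.9]]]'
python3 - <<'E'
from h import *
p,im=snap('wrist','w4.png')
E
```

```text
time_s: 10.0
tcp_pos: [0.6022, 0.2996, 0.2909]
eef_rot: [180.0, 0.0, 1.5]
contact_force: [-0.0, -0.6, -0.3]
gripper_width: 0.0166
gripper_force: 12.0
```

View pics/w4.png

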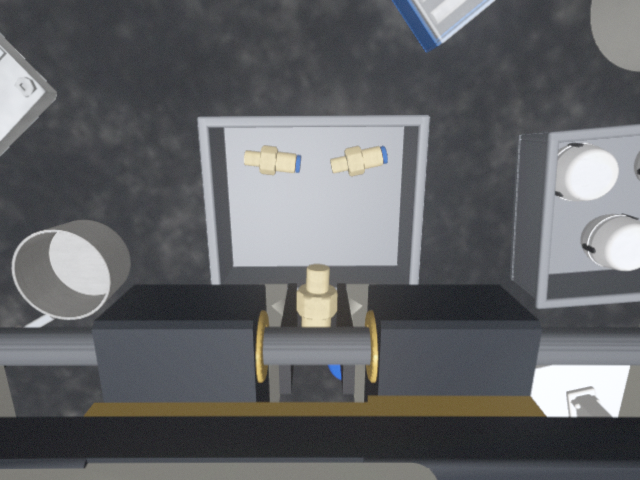

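The fitting is held at (318,300). The fittings bin is centred on it with its contents in the far row, and our dome stands in the other bin at (620,243).

```bash
python3 -m pendant '[[[0.006,0,0.03,0,0,0,-0.9],[0.006,0,0.06,0,0,0,-0.9],[0.006,0,0.088,0,0,0,-0.9],[0.006,0,0.1,0,0,0,-0.9],[0.006,0,0.1,0,0,0,-0.9]]]'
python3 -m pendant '[[[0,0,0,0,0,0,-0.25],[0,0,0,0,0,0,-0.25],[0,0,0,0,0,0,-0.25],[0,0,-0.03,0,0,0,-0.25],[0,0,-0.08,0,0,0,-0.25]]]'
python3 -m pendant '[[[0,0,-0.02,0,0,-15,-0.25],[0,0,-0.02,0,0,-15,-0.25],[0,0,-0.02,0,0,-15,-0.25]]]'
python3 - <<'E'
from h import *
p,im=snap('scene','sc2.png'); cv2.imwrite('pics/c2.png',cv2.resize(im[190:390,225:490,::-1],None,fx=3,fy=3))
s=r.get_state()
R=Ro.from_euler('xyz',s['eef_rot'],degrees=True).as_matrix();t=np.array(s['tcp_pos'])
print(t,s['eef_rot'],'to tab',R.T@(np.array([.4645,.0925,.048])-t))
E
```

```text
time_s: 10.55
tcp_pos: [0.608, 0.2995, 0.1894]
eef_rot: [179.9, 0.2, 1.3]
contact_force: [0.6, 1.1, 0.1]
gripper_width: 0.0169
gripper_force: 12.0
time_s: 11.05
tcp_pos: [0.6074, 0.2992, 0.2693]
eef_rot: [179.8, 0.3, 1.4]
contact_force: [1.7, 1.2, 0.1]
gripper_width: 0.0329
gripper_force: 0.0
time_s: 11.35
tcp_pos: [0.6085, 0.3, 0.2933]
eef_rot: [-179.9, -0.2, 16.5]
contact_force: [-0.0, -0.1, -1.3]
gripper_width: 0.0329
gripper_force: 0.0
[0.60827058 0.29983794 0.29217173] [-1.79953147e+02 -6.97541944e-02  1.62473013e+01] to tab [-0.19633573  0.15903223  0.24380292]
```

View pics/c2.png

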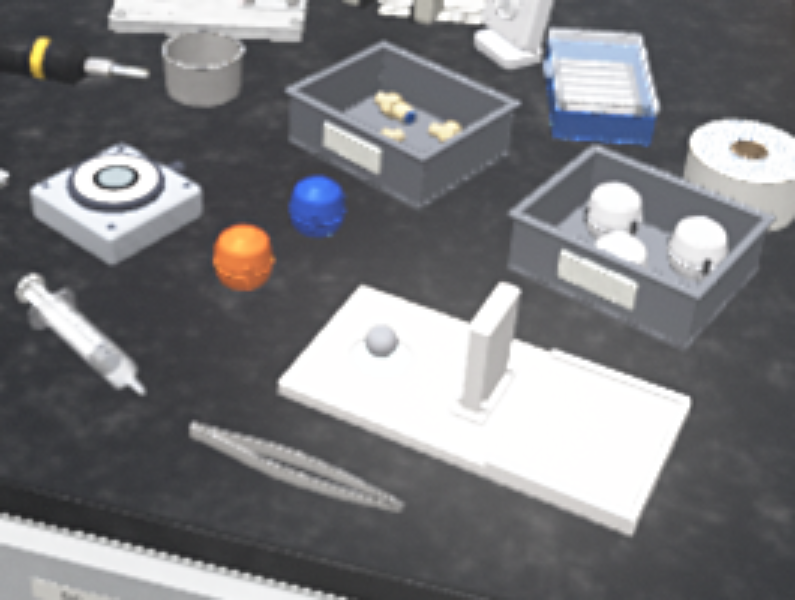

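Dome at crop (620,250) and fitting at (393,133) lie in their own bins, and the carrier and ball haven't moved. Next is the tab.

```bash
python3 -m pendant '[[[-0.1963,0.159,0,0,0,0,0.05],[-0.1963,0.159,0,0,0,0,0.05],[-0.1963,0.159,0,0,0,0,0.05],[-0.1963,0.159,0,0,0,0,0.05],[-0.1963,0.159,0,0,0,0,0.05]]]'
python3 -m pendant '[[[0,0,0,0,0,0,0.05],[0,0,0,0,0,0,0.05]]]'
python3 - <<'E'
from h import *
p,im=snap('wrist','w5.png')
s=r.get_state()
R=Ro.from_euler('xyz',s['eef_rot'],degrees=True).as_matrix();t=np.array(s['tcp_pos'])
print(t,s['eef_rot'],'to tab',R.T@(np.array([.4645,.0925,.048])-t))
E
```

```text
time_s: 11.9
tcp_pos: [0.4649, 0.0925, 0.2906]
eef_rot: [180.0, 0.1, 16.2]
contact_force: [1.7, -1.3, 0.9]
gripper_width: 0.0459
gripper_force: 0.0
time_s: 12.1
tcp_pos: [0.4659, 0.0931, 0.2914]
eef_rot: [-180.0, -0.0, 16.2]
contact_force: [0.5, 0.1, 0.0]
gripper_width: 0.0463
gripper_force: 0.0
[0.46664411 0.09397169 0.291425  ] [-1.79996654e+02 -4.30190606e-02  1.62469299e+01] to tab [-0.002653    0.00082726  0.24342303]
```

View pics/w5.png

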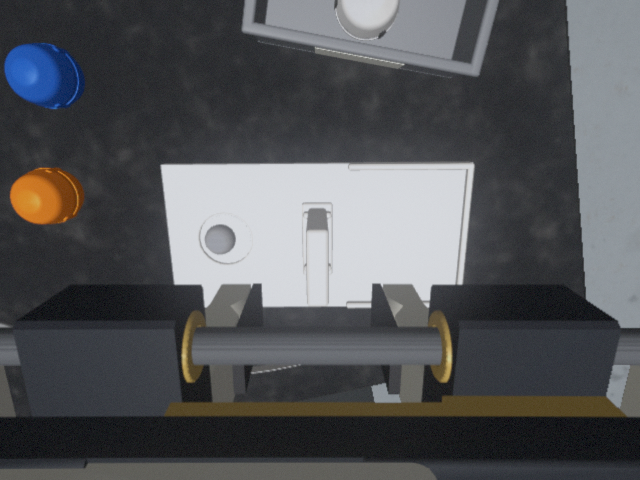

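The tab is centred between the fingers (u≈317) and parallel to the pads, and the ball is in its pocket at (220,239). I'm descending and closing in stages.

```bash
python3 -m pendant '[[[-0.0015,0.0005,0.03,0,0,0,0.05],[-0.002,0.0005,0.06,0,0,0,0.05],[-0.002,0.0005,0.08,0,0,0,0.05],[-0.002,0.0005,0.0845,0,0,0,0.05],[-0.002,0.0005,0.0845,0,0,0,0.05]]]'
python3 -m pendant '[[[0,0,0,0,0,0,-0.4],[0,0,0,0,0,0,-0.55],[0,0,0,0,0,0,-0.6],[0,0,0,0,0,0,-0.65],[0,0,0,0,0,0,-0.7]]]' 8
python3 -m pendant '[[[0,0,0,0,0,0,-0.75],[0,0,0,0,0,0,-0.8],[0,0,0,0,0,0,-0.9],[0,0,0,0,0,0,-1],[0,0,0,0,0,0,-1]]]' 12
python3 -m pendant '[[[0,0,0,0,0,0,-1],[0,0,0,0,0,0,-1],[0,0,0,0,0,0,-1]]]' 35
```

```text
time_s: 12.65
tcp_pos: [0.4652, 0.0937, 0.206]
eef_rot: [180.0, 0.1, 16.4]
contact_force: [0.4, 0.4, 0.5]
gripper_width: 0.0457
gripper_force: 0.0
time_s: 13.15
tcp_pos: [0.4648, 0.0931, 0.2071]
eef_rot: [-180.0, -0.0, 16.4]
contact_force: [-0.2, -0.9, 0.1]
gripper_width: 0.0147
gripper_force: 0.0
time_s: 13.65
tcp_pos: [0.4648, 0.0929, 0.207]
eef_rot: [180.0, -0.0, 16.4]
contact_force: [1.0, -2.6, 6.3]
gripper_width: 0.012
gripper_force: 12.0
time_s: 13.95
tcp_pos: [0.4648, 0.0929, 0.2069]
eef_rot: [180.0, -0.0, 16.4]
contact_force: [-0.6, -3.3, 5.6]
gripper_width: 0.0116
gripper_force: 35.0
```

```bash
python3 -m pendant '[[[0,0,-0.001,0,0,0,-1],[0,0,-0.003,0,0,0,-1],[0,0,-0.006,0,0,0,-1],[0,0,-0.010,0,0,0,-1],[0,0,-0.014,0,0,0,-1]]]'
python3 -m pendant '[[[0,0,-0.005,0,0,0,-1],[0,0,-0.011,0,0,0,-1],[0,0,-0.017,0,0,0,-1],[0,0,-0.023,0,0,0,-1],[0,0,-0.029,0,0,0,-1]]]'
python3 -m pendant '[[[0,0,-0.006,0,0,0,-1],[0,0,-0.012,0,0,0,-1],[0,0,-0.018,0,0,0,-1],[0,0,-0.024,0,0,0,-1],[0,0,-0.030,0,0,0,-1]]]'
python3 -m pendant '[[[0,0,-0.006,0,0,0,-1],[0,0,-0.012,0,0,0,-1],[0,0,-0.017,0,0,0,-1],[0,0,-0.020,0,0,0,-1],[0,0,-0.022,0,0,0,-1]]]'
python3 -m pendant '[[[0,0,0,0,0,0,-1],[0,0,0,0,0,0,-1],[0,0,0,0,0,0,-1]]]'
python3 - <<'E'
from h import *
p,im=snap('scene','sc3.png'); cv2.imwrite('pics/c3.png',cv2.resize(im[190:390,225:490,::-1],None,fx=3,fy=3))
s=r.get_state();print(s['tcp_pos'],s['eef_rot'],s['joints'])
E
```

```text
time_s: 14.45
tcp_pos: [0.4647, 0.0931, 0.2209]
eef_rot: [180.0, 0.0, 16.4]
contact_force: [-0.3, -0.7, -3.9]
gripper_width: 0.0114
gripper_force: 35.0
time_s: 14.95
tcp_pos: [0.4647, 0.0931, 0.2503]
eef_rot: [-180.0, -0.0, 16.4]
contact_force: [0.1, 0.9, -3.7]
gripper_width: 0.0118
gripper_force: 35.0
time_s: 15.45
tcp_pos: [0.4647, 0.0931, 0.2801]
eef_rot: [180.0, 0.0, 16.4]
contact_force: [0.2, -0.7, -4.3]
gripper_width: 0.0117
gripper_force: 35.0
time_s: 15.95
tcp_pos: [0.4647, 0.0931, 0.3019]
eef_rot: [-180.0, -0.0, 16.4]
contact_force: [-0.7, 1.3, -4.7]
gripper_width: 0.0116
gripper_force: 35.0
time_s: 16.25
tcp_pos: [0.4646, 0.093, 0.3014]
eef_rot: [180.0, 0.0, 16.4]
contact_force: [0.0, 0.6, -4.2]
gripper_width: 0.0118
gripper_force: 35.0
[0.46466861 0.09302791 0.30141165] [1.79993524e+02 2.89572004e-02 1.64004819e+01] [ 3.51941975e+01  7.18638073e+00 -3.22215717e+01 -4.13692434e-03
 -5.06215474e+01  7.12089114e+01]
```

View pics/c3.png

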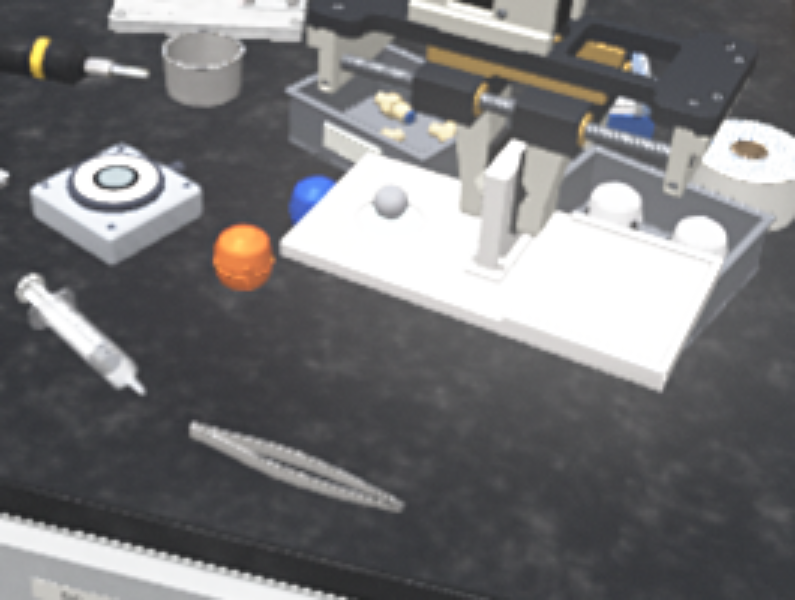

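The carrier is lifted and level, with the ball in its pocket at (390,202). I'm carrying it over to the lens slowly.

```bash
python3 -m pendant '[[[0.0002,-0.001,0,0,0,0,-1],[0.0006,-0.003,0,0,0,0,-1],[0.0011,-0.0059,0,0,0,0,-1],[0.0019,-0.0098,0,0,0,0,-1],[0.0029,-0.0147,0,0,0,0,-1]]]' >/dev/null
for i in 1 2 3 4 5; do python3 -m pendant '[[[0.0011,-0.0059,0,0,0,0,-1],[0.0023,-0.0118,0,0,0,0,-1],[0.0034,-0.0177,0,0,0,0,-1],[0.0046,-0.0236,0,0,0,0,-1],[0.0057,-0.0295,0,0,0,0,-1]]]' >/dev/null; done
python3 -m pendant '[[[0.0011,-0.0059,0,0,0,0,-1],[0.0023,-0.0118,0,0,0,0,-1],[0.0034,-0.0177,0,0,0,0,-1],[0.0044,-0.0226,0,0,0,0,-1],[0.0053,-0.0275,0,0,0,0,-1]]]' >/dev/null
python3 -m pendant '[[[0.001,-0.0049,0,0,0,0,-1],[0.0017,-0.0088,0,0,0,0,-1],[0.0025,-0.0128,0,0,0,0,-1],[0.003,-0.0157,0,0,0,0,-1],[0.0034,-0.0177,0,0,0,0,-1]]]'
python3 -m pendant '[[[0,0,0,0,0,0,-1],[0,0,0,0,0,0,-1],[0,0,0,0,0,0,-1],[0,0,0,0,0,0,-1],[0,0,0,0,0,0,-1]]]'
python3 - <<'E'
from h import *
p,a=snap('scene','sc4.png'); q,b=snap('side','s4.png')
cv2.imwrite('pics/c4.png',np.hstack([cv2.resize(a[170:370,195:345,::-1],(390,520)),cv2.resize(b[180:340,260:380,::-1],(390,520))]))
s=r.get_state();print(s['tcp_pos'],s['eef_rot'],s['time_s'])
E
```

```text
time_s: 20.3
tcp_pos: [0.4446, 0.3036, 0.3016]
eef_rot: [180.0, 0.0, 16.4]
contact_force: [-0.7, 0.6, -3.5]
gripper_width: 0.0118
gripper_force: 35.0
time_s: 20.8
tcp_pos: [0.4446, 0.3032, 0.3017]
eef_rot: [-180.0, 0.0, 16.4]
contact_force: [-0.6, 0.2, -4.2]
gripper_width: 0.0118
gripper_force: 35.0
[0.44465432 0.30329656 0.30168986] [-1.79997683e+02 -1.78357480e-03  1.63969800e+01] 20.9
```

View pics/c4.png

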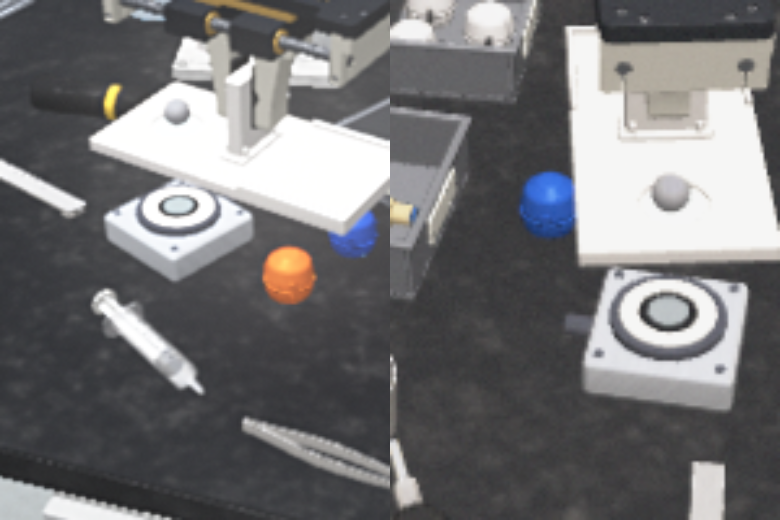

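The ball sits in its pocket in both views: scene (262.7,212.7) and side (346.2,239.4). The lens is at scene (264.2,248.8) and side (345.5,276.3). I'm triangulating as a check.

Run:
```python
from h import *
from scipy.optimize import least_squares
P=[r.camera_params(n) for n in('scene','side')]
def tri(us):
    f=lambda X:np.concatenate([cv2.projectPoints(X.reshape(1,3),cv2.Rodrigues(np.array(p['R']))[0],np.array(p['t']),np.array([[p['fx'],0,p['cx']],[0,p['fy'],p['cy']],[0,0,1]]),np.array(p['dist_coeffs']))[0].ravel()-u for p,u in zip(P,us)])
    s=least_squares(f,np.array([.43,.36,.1])); return s.x.round(4),s.fun.round(1)
print('ball',tri([(262.7,212.7),(346.2,239.4)])); print('lens',tri([(264.2,248.8),(345.5,276.3)]))
```

```text
ball (array([0.4277, 0.3644, 0.1092]), array([-0.5,  0.4, -0.4, -0.4]))
lens (array([0.4268, 0.366 , 0.0291]), array([-1. ,  0.7, -0.9, -0.7]))
```

The triangulated ball is within about 2 mm of straight above the lens and 80 mm over it. Handing in.

```bash
python3 -c "
from plant import r
print(r.close_job())"
```

```text
the job is handed in; nothing more can be done
None
```

The job is handed in: the dome cap and the fitting are in their own bins, and the arm holds the carrier level with the ball in its pocket, about 2 mm off the lens axis and 80 mm above it; the verdict was not shown to me.

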